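# Flip the vial rack's status tags to match the wells

## Task

Bring the hinged status tags on the vial rack up to date: with a fingertip, gently push over each tag that is wrong, so that exactly the places whose well holds a glass vial have their tag leaning back towards the well with the ring face up, and the places filled with a flat grey plug have it leaning to the front with the bar face up. Leave the vials and plugs standing in their wells, lift nothing, and do not disturb the other things around the rack.

Things in the scene. Friction and masses are not known exactly. Their poses are not given: they have to be found in the camera images.
- rack: fixed grey vial rack (all sizes in mm), base plate 170 x 310 and 12 thick; origin on the worktop below its middle; +x points to its rear (away from the robot), +y to its left, +z up. Left to right it has four places, 1 to 4, 74 apart, each with a round well at the rear (local x = +45) and in front of it a hinged tag (hinge line along local y at x = -75). Rear lip 22 tall
- tag_1 (a joint): tag 1, a slick white plastic plate 44 wide, 3 thick, 50 long from its hinge line. 0 rad = upright, whence it falls by its 30 g to a stop on either side: +1.047 = leaning to the rear towards its well, ring face up (raised black ring: vial in); -1.047 = leaning to the front, bar face up (raised black bar: empty)
- tag_2 (a joint): tag 2, a slick white plastic plate 44 wide, 3 thick, 50 long from its hinge line. 0 rad = upright, whence it falls by its 30 g to a stop on either side: +1.047 = leaning to the rear towards its well, ring face up (raised black ring: vial in); -1.047 = leaning to the front, bar face up (raised black bar: empty)
- tag_3 (a joint): tag 3, a slick white plastic plate 44 wide, 3 thick, 50 long from its hinge line. 0 rad = upright, whence it falls by its 30 g to a stop on either side: +1.047 = leaning to the rear towards its well, ring face up (raised black ring: vial in); -1.047 = leaning to the front, bar face up (raised black bar: empty)
- tag_4 (a joint): tag 4, a slick white plastic plate 44 wide, 3 thick, 50 long from its hinge line. 0 rad = upright, whence it falls by its 30 g to a stop on either side: +1.047 = leaning to the rear towards its well, ring face up (raised black ring: vial in); -1.047 = leaning to the front, bar face up (raised black bar: empty)
- tag_1_hinge (a point): middle of tag 1's hinge line, 36 above the worktop. At a stop the tag's free edge is 43 to the front or rear of it and 25 above it; pushed by that edge (0.3 N) a little past upright, the tag falls over. A finger whose tip passes 8 to 18 above this point catches the edge and clears the hinge cheeks (4 above it, 26.5 to either side)
- tag_2_hinge (a point): middle of tag 2's hinge line, 36 above the worktop. At a stop the tag's free edge is 43 to the front or rear of it and 25 above it; pushed by that edge (0.3 N) a little past upright, the tag falls over. A finger whose tip passes 8 to 18 above this point catches the edge and clears the hinge cheeks (4 above it, 26.5 to either side)
- tag_3_hinge (a point): middle of tag 3's hinge line, 36 above the worktop. At a stop the tag's free edge is 43 to the front or rear of it and 25 above it; pushed by that edge (0.3 N) a little past upright, the tag falls over. A finger whose tip passes 8 to 18 above this point catches the edge and clears the hinge cheeks (4 above it, 26.5 to either side)
- tag_4_hinge (a point): middle of tag 4's hinge line, 36 above the worktop. At a stop the tag's free edge is 43 to the front or rear of it and 25 above it; pushed by that edge (0.3 N) a little past upright, the tag falls over. A finger whose tip passes 8 to 18 above this point catches the edge and clears the hinge cheeks (4 above it, 26.5 to either side)
- well_1 (a point): centre of the floor of well 1 (12 above the worktop, 120 behind hinge 1), inside a collar 42 across and 9 tall; it holds either a vial or a plug
- well_2 (a point): centre of the floor of well 2 (12 above the worktop, 120 behind hinge 2), inside a collar 42 across and 9 tall; it holds either a vial or a plug
- well_3 (a point): centre of the floor of well 3 (12 above the worktop, 120 behind hinge 3), inside a collar 42 across and 9 tall; it holds either a vial or a plug
- well_4 (a point): centre of the floor of well 4 (12 above the worktop, 120 behind hinge 4), inside a collar 42 across and 9 tall; it holds either a vial or a plug
- stock_vial_a_center (a point): half-way up a loose upright glass vial, 28 diameter, 57 tall, that stands in one of the wells
- stock_vial_b_center (a point): half-way up a loose upright glass vial, 28 diameter, 57 tall, that stands in one of the wells
- plug_a: underside centre of a loose grey stepped blanking plug, 29 diameter, 18 tall, that fills a well with no vial
- plug_b: underside centre of a loose grey stepped blanking plug, 29 diameter, 18 tall, that fills a well with no vial
- syringe: capped syringe, 26x129x16, lying in front of the rack; origin at the centre of its underside; leave alone
- marker: marker pen, 17x135x16, lying in front of the rack; origin at the centre of its underside; leave alone
- dosimeter: flat finger dosimeter, 52x36x9, lying right of the rack; origin at the centre of its underside; leave alone
- pig: small lead pot with a round knob, 42 diameter, 78 tall, standing right of the rack; origin at the centre of its underside; leave alone
- tape: roll of tape, 96 diameter, 24 tall, lying left of the rack; origin at the centre of its underside; leave alone

How it is judged:
At the end, for the whole second after the job is handed in: Every tag is at rest within 0.1 rad of a stop: leaning to the rear (over +0.95 rad, ring up) where a vial stands within 8 mm of the well centre, leaning to the front (under -0.95 rad, bar up) where a plug does. Vials and plugs stand upright (within 0.1 rad) (((horizontal distance between any of stock_vial_a_center, stock_vial_b_center and well_1 below 0.008 m and value of joint tag_1 above 0.95 rad) or (horizontal distance between any of plug_a, plug_b and well_1 below 0.008 m and value of joint tag_1 below -0.95 rad)) and ((horizontal distance between any of stock_vial_a_center, stock_vial_b_center and well_2 below 0.008 m and value of joint tag_2 above 0.95 rad) or (horizontal distance between any of plug_a, plug_b and well_2 below 0.008 m and value of joint tag_2 below -0.95 rad)) and ((horizontal distance between any of stock_vial_a_center, stock_vial_b_center and well_3 below 0.008 m and value of joint tag_3 above 0.95 rad) or (horizontal distance between any of plug_a, plug_b and well_3 below 0.008 m and value of joint tag_3 below -0.95 rad)) and ((horizontal distance between any of stock_vial_a_center, stock_vial_b_center and well_4 below 0.008 m and value of joint tag_4 above 0.95 rad) or (horizontal distance between any of plug_a, plug_b and well_4 below 0.008 m and value of joint tag_4 below -0.95 rad)) and velocity of joint tag_1 between -0.1 and 0.1 rad/s and velocity of joint tag_2 between -0.1 and 0.1 rad/s and velocity of joint tag_3 between -0.1 and 0.1 rad/s and velocity of joint tag_4 between -0.1 and 0.1 rad/s and angle between each of stock_vial_a_center, stock_vial_b_center, plug_a, plug_b's own z axis and vertical below 0.1 rad); the robot touches nothing.
It fails at once if a vial or a plug is moved or lifted by more than 10 mm (distance of any of stock_vial_a_center, stock_vial_b_center, plug_a, plug_b from where it was at the start of the episode above 0.01 m).
It fails at once if another thing near the rack is moved or lifted by more than 15 mm (distance of any of syringe, marker, dosimeter, pig, tape from where it was at the start of the episode above 0.015 m).
It fails at once if the fingers shove the rack or a tag with more than 25 N (contact force between rack and the fingers above 25 N).
It fails at once if a part of the robot other than the fingers presses on the rack or a tag (contact force between rack and the arm above 2 N).
It also fails if it takes over 38 s, if anything falls off the work surface, if the arm or the gripper's body presses on something with over 40 N, if the wrist force passes 120 N, or if a joint passes its speed limit or range.

## Robot

A 7-joint arm with a two-finger parallel gripper is mounted at the origin on a cart in front of the work surface, level with it; the furniture and walls round the work are solid. World frame = base frame: x ahead of the robot, y to its left, z up, the work surface at z = 0. Lengths are in m, angles in rad, forces in N, time in s.
With the tool pointing down it reaches from about 0.4 to 0.85 m from the base axis. Payload 10.4 kg.
Tool frame: the origin (TCP) lies midway between the tips of the shut fingers; the grasp point (between the pads) lies 19 mm behind it; x points along the fingers, z is the direction in which the jaws open and shut, and the axes are right-handed (so a half turn about x gives the same grasp; the last joint's range is limited). The gripper opens to 87 mm and grips with 3 to 60 N. Pads are 19 mm wide; open, the fingers measure 117 mm over their backs; the gripper's body (75 mm by 190 mm) begins 51 mm behind the grasp point.
Start: joints at [1.136, 0.332, -0.065, 1.46, 0.022, 1.35, -0.088], TCP at [0.25, -0.573, 0.223] pointing down, gripper open.
Joint ranges: [-2.6, 2.6], [-0.5, 2.12], [-1.47, 1.34], [0.16, 2.42], [-1.27, 4.41], [0.06, 2.06], [-2.6, 2.6]. Speed limits (rad/s): [2.22, 2.22, 2.79, 2.79, 3.14, 3.14, 3.14].

## Interface

Orientations are given as a unit quaternion [x, y, z, w].
In Python, from bench import read_state, camera, camera_params, close_job gives the robot as it stands.
- The arm moves only by the tool arm_command, never from a script. Its argument "targets" is a list of rows, each a list of 7 numbers: the closure in counts, from 0 (fully open) to 255 (shut), then the shift along the tool's x, y, z in mm, then the turn, a rotation vector about the tool's x, y, z in rad. A call has 1 to 10 rows; each row is the pose to reach, as a shift and turn from the pose commanded when the call began, along the tool's axes at that moment; what a row does not reach only later rows make up. A row lasts 1/10 s, in which the tool goes at most 50 mm and 8.59 degrees, less where a joint would pass 70% of its speed; a pose out of reach is approached as far as the arm can. A call with a gripper value outside its range is refused whole. The fingers move at their own pace and stop on an object; "newtons" is the grip in N (left out, the last holds). Time passes only in rows, so rows that repeat a pose let the fingers close. It gives the time, the measured TCP pose, the force and the opening at its end, in the units of the state.
- read_state(): the state, without advancing time (a new reading comes with each control period).
- camera(name): name is "scene" or "top" or "wrist"; returns the picture (384x512x3 uint8, red, green, blue); there is no depth.
- camera_params(name): a dict with "intrinsics" (3x3 intrinsics, pixels), "xyz" and "orientation" of the camera in the world; the wrist camera has in their place "mount" (4x4, takes a point from camera to tool coordinates, whose origin is the TCP and whose axes are the tool frame's). Camera axes: x right, y down, z forward; pixel columns grow to the right and rows downward; lengths in m; the calibration is good to about 2 mm. A picture is of the moment at which its call begins: read the wrist's pose just before it. camera_params takes no time and is no camera call.
- close_job(): hands the job in, once; it reports no verdict.
The state is a dict: "time": time; "joint_positions": joint angles; "joint_vel": joint speeds; "joint_torque": joint torques, N m; "ee_pos": TCP position; "eef_rot": TCP orientation; "ft_force": force on the tool from outside, world axes, zero at the start; "torque": the same for the moment, N m; "width": finger opening in m.
Only numpy, scipy, OpenCV 4.12 (cv2) and the standard library are available. Lean on these libraries where they do the work, as an engineer would, in place of code of your own. Each camera call takes 0.05 s, during which the arm holds its last target.

## Working session

There is one attempt and no reset: what is moved stays moved. The work goes in short steps, Python scripts to look and compute and a tool call to move; the robot and the scene stay as the last step left them, time stands still between calls to the robot, and variables do not carry over. Pictures are saved under pics/ and viewed, and the job is handed in when it is done.

Besides the shell and the picture viewer there is one more tool, called after ">>>" by a JSON object that holds its "fn" and its "kwargs". arm_command: Moves the arm, as the interface text tells. Its arguments: {"type":"object","properties":{"targets":{"type":"array"},"newtons":{"type":"number"}},"required":["targets"]}

```bash
mkdir -p pics
cat > t.py <<'E'
from bench import *
import cv2,sys
print({k:v for k,v in read_state().items() if k in('time','ee_pos','eef_rot','width','ft_force')})
for n in ('scene','top'):
    im=camera(n); cv2.imwrite(f'pics/{n}0.png',im[:,:,::-1]); print(n,camera_params(n))
print(camera_params('wrist'))
E
python3 t.py
```

```text
{'time': 0.0, 'ee_pos': array([ 0.25000938, -0.57239073,  0.22176489]), 'eef_rot': array([ 0.38747529,  0.59209154, -0.38695371,  0.59123373]), 'ft_force': array([-0.39772844, -0.00998357,  0.18198859]), 'width': 0.08702842419780317}
scene {'intrinsics': array([[365.95055553,   0.        , 259.11258474],
       [  0.        , 365.95055553, 186.81197434],
       [  0.        ,   0.        ,   1.        ]]), 'xyz': array([-0.14715379,  0.42365489,  0.7454623 ]), 'orientation': array([-0.44611599,  0.79135572, -0.36667478,  0.20071436])}
top {'intrinsics': array([[414.07049644,   0.        , 259.28428672],
       [  0.        , 414.07049644, 190.73795898],
       [  0.        ,   0.        ,   1.        ]]), 'xyz': array([ 0.34412703, -0.01210893,  1.07233308]), 'orientation': array([-0.68411256,  0.7219669 , -0.07696464,  0.06949992])}
{'intrinsics': array([[332.36284338,   0.        , 258.54258079],
       [  0.        , 332.36284338, 190.61040296],
       [  0.        ,   0.        ,   1.        ]]), 'mount': array([[ 2.28122035e-04, -2.79957519e-01,  9.60012362e-01,
        -1.61001403e-01],
       [-1.85464839e-03, -9.60010855e-01, -2.79956638e-01,
         7.62498896e-02],
       [ 9.99998254e-01, -1.71662110e-03, -7.38222392e-04,
        -9.05556853e-04],
       [ 0.00000000e+00,  0.00000000e+00,  0.00000000e+00,
         1.00000000e+00]])}
```

View pics/scene0.png

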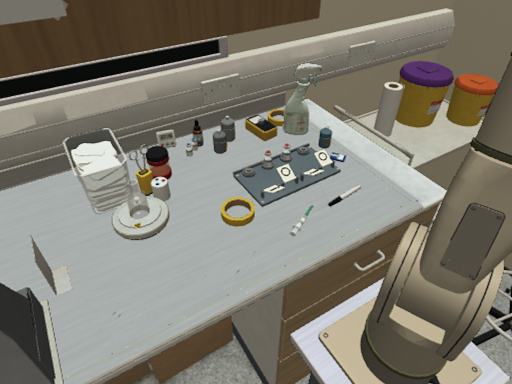

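View pics/top0.png

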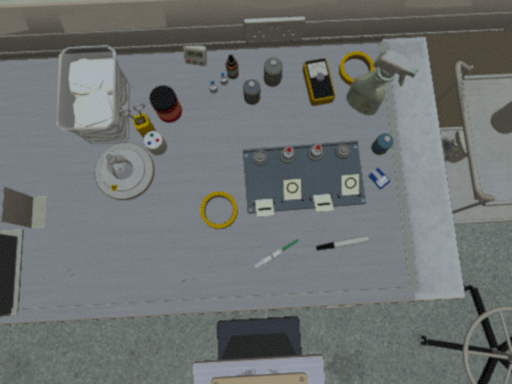

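Run:
```python
import cv2
a=cv2.imread('pics/top0.png')[130:220,235:405]; cv2.imwrite('pics/topc.png',cv2.resize(a,None,fx=4.7,fy=4.7,interpolation=cv2.INTER_CUBIC))
a=cv2.imread('pics/scene0.png')[120:240,220:360]; cv2.imwrite('pics/scc.png',cv2.resize(a,None,fx=5,fy=5,interpolation=cv2.INTER_CUBIC))
```

```text
(no output)
```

View pics/topc.png

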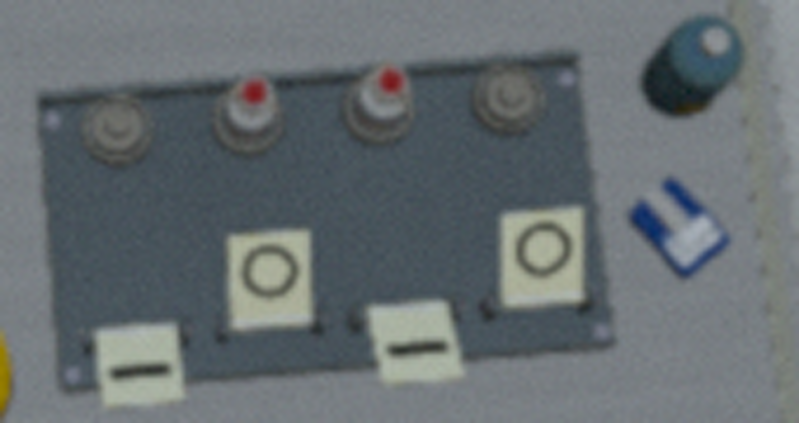

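View pics/scc.png

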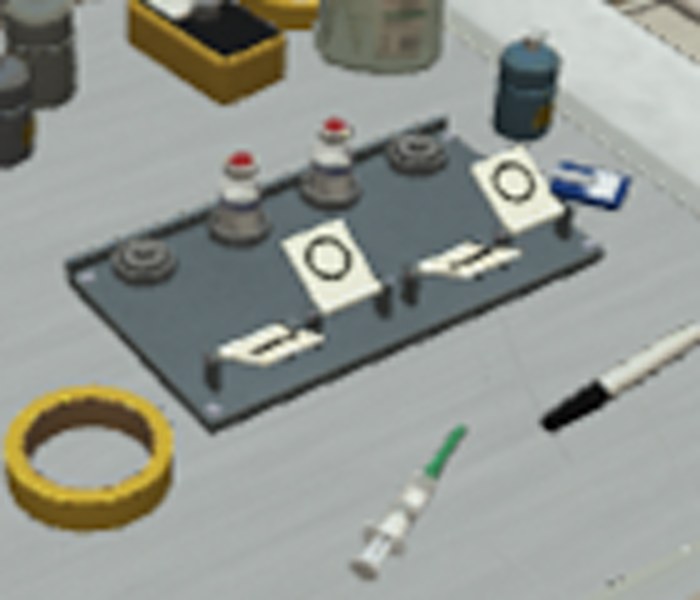

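```bash
cat > fit.py <<'E'
from bench import *
import numpy as np
from scipy.spatial.transform import Rotation as R
from scipy.optimize import least_squares
def proj(n,P):
    c=camera_params(n); q=R.from_quat(c['orientation']).inv().apply(P-c['xyz']); K=c['intrinsics']
    return np.c_[K[0,0]*q[:,0]/q[:,2]+K[0,2],K[1,1]*q[:,1]/q[:,2]+K[1,2]]
Y=[.111,.037,-.037,-.111]
top=[((-.085,.155,.012),(61,391)),((-.085,-.155,.012),(614,345)),((.085,.155,.022),(40,96)),((.085,-.155,.022),(577,54)),
 ((.045,Y[0],.030),(119,129)),((.045,Y[3],.030),(509,97))]
for i,px in [(0,((88,343),(184,335))),(1,((221,336),(318,327))),(2,((353,322),None)),(3,((488,311),(588,304)))]:
    for s,p in zip((1,-1),px):
        if p: top.append(((-.075,Y[i]+s*.0265,.038),p))
sc=[((-.085,.155,.012),(211,430)),((-.085,-.155,.012),(603,255)),((.085,.155,.022),(70,265)),((.085,-.155,.022),(445,122)),((.045,Y[0],.030),(143,253)),((.045,Y[3],.030),(417,147))]
A=np.array([t[0] for t in top]);a=np.array([t[1] for t in top])/4.7+[235,130]-.5+.5/4.7
B=np.array([t[0] for t in sc]);b=np.array([t[1] for t in sc])/5+[220,120]-.5+.1
def W(p,P): return R.from_euler('z',p[2]).apply(P)+[p[0],p[1],0]
def f(p,full=False):
    return np.r_[(proj('top',W(p,A))-a).ravel(),(proj('scene',W(p,B))-b).ravel()]
if __name__=='__main__':
    s=least_squares(f,[.45,-.1,0],loss='soft_l1'); print(s.x); print(f(s.x).reshape(-1,2).round(1).tolist())
    for i in range(4): print('hinge',i+1,W(s.x,np.array([[-.075,Y[i],.036]])))
    st=read_state();M=R.from_quat(st['eef_rot']).as_matrix(); print(M.round(3))
E
python3 fit.py
```

```text
[ 0.60719061 -0.14621772  0.02671348]
[[-1.1, -2.9], [-0.2, -2.5], [-1.5, -3.9], [0.1, -3.8], [-0.6, 1.5], [0.7, 1.8], [-0.5, 1.2], [-0.2, 1.3], [0.2, 0.4], [0.3, 0.7], [1.1, 1.1], [1.2, 1.2], [0.6, 1.0], [-1.9, -3.0], [-1.3, -2.5], [-2.6, -2.9], [-1.8, -2.8], [1.0, -0.4], [1.2, -0.5]]
hinge 1 [[ 0.52925252 -0.03726059  0.036     ]]
hinge 2 [[ 0.53122909 -0.11123419  0.036     ]]
hinge 3 [[ 0.53320565 -0.18520779  0.036     ]]
hinge 4 [[ 0.53518221 -0.25918139  0.036     ]]
[[-0.001  0.916  0.4  ]
 [ 0.001  0.4   -0.916]
 [-1.    -0.    -0.001]]
```

```bash
sed -i 's/^def W/A,a,B,b=A[4:],a[4:],B[4:],b[4:]\ndef W/' fit.py; python3 fit.py
```

```text
[ 0.61014402 -0.14519125  0.02947588]
[[-1.1, 0.5], [0.1, 0.6], [-0.9, 0.3], [-0.5, 0.3], [-0.2, -0.6], [-0.1, -0.4], [0.7, -0.0], [0.8, -0.0], [0.1, -0.2], [0.3, -0.8], [0.4, -0.9]]
hinge 1 [[ 0.53190524 -0.03644984  0.036     ]]
hinge 2 [[ 0.53408614 -0.1104177   0.036     ]]
hinge 3 [[ 0.53626704 -0.18438555  0.036     ]]
hinge 4 [[ 0.53844794 -0.25835341  0.036     ]]
[[-0.001  0.916  0.4  ]
 [ 0.001  0.4   -0.916]
 [-1.    -0.    -0.001]]
```

>>> {"fn": "arm_command", "kwargs": {"targets": [[255, 100, 350, -268, 0.382, 0, 0], [255, 100, 350, -268, 0.382, 0, 0], [255, 100, 350, -268, 0.382, 0, 0], [255, 100, 350, -268, 0.382, 0, 0], [255, 100, 350, -268, 0.382, 0, 0], [255, 100, 350, -268, 0.382, 0, 0], [255, 100, 350, -268, 0.382, 0, 0], [255, 100, 350, -268, 0.382, 0, 0], [255, 100, 350, -268, 0.382, 0, 0], [255, 100, 350, -268, 0.382, 0, 0]], "newtons": 10}}

```text
time: 1.1
ee_pos: [0.4655, -0.1802, 0.1213]
eef_rot: [0.491, 0.511, -0.49, 0.509]
ft_force: [0.5, -0.5, 0.3]
width: 0.0153
```

>>> {"fn": "arm_command", "kwargs": {"targets": [[255, 0, 0, 0, 0, 0, 0], [255, 0, 0, 0, 0, 0, 0], [255, 0, 0, 0, 0, 0, 0]]}}

```text
time: 1.4
ee_pos: [0.4631, -0.1887, 0.1227]
eef_rot: [0.493, 0.507, -0.493, 0.507]
ft_force: [0.4, -0.7, -0.7]
width: 0.0012
```

```bash
cat > w.py <<'E'
from bench import *
import cv2,sys,numpy as np
from fit import *
st=read_state(); M=R.from_quat(st['eef_rot']).as_matrix(); print(st['time'],st['ee_pos'],st['width']);print(M.round(3))
im=camera('wrist')[:,:,::-1].copy(); c=camera_params('wrist'); m=c['mount'];K=c['intrinsics']
p=[.61014,-.14519,.02948]
for i in range(4):
  for l,col in (((-.075,Y[i],.036),(0,0,255)),((.045,Y[i],.021),(0,255,0)),((-.075,Y[i]+.0265,.04),(255,0,0)),((-.075,Y[i]-.0265,.04),(255,0,0))):
    w=W(p,np.array([l]))[0]; t=M.T@(w-st['ee_pos']); q=m[:3,:3].T@(t-m[:3,3])
    if q[2]>0:
        u=K@q/q[2]; cv2.circle(im,(int(round(u[0])),int(round(u[1]))),2,col,-1)
cv2.imwrite(sys.argv[1],cv2.resize(im,(768,576)))
E
python3 w.py pics/w1.png
```

```text
1.4 [ 0.46305406 -0.18872489  0.12270333] 0.0012051378019852547
[[ 0.     1.     0.027]
 [-0.001  0.027 -1.   ]
 [-1.     0.     0.001]]
```

View pics/w1.png

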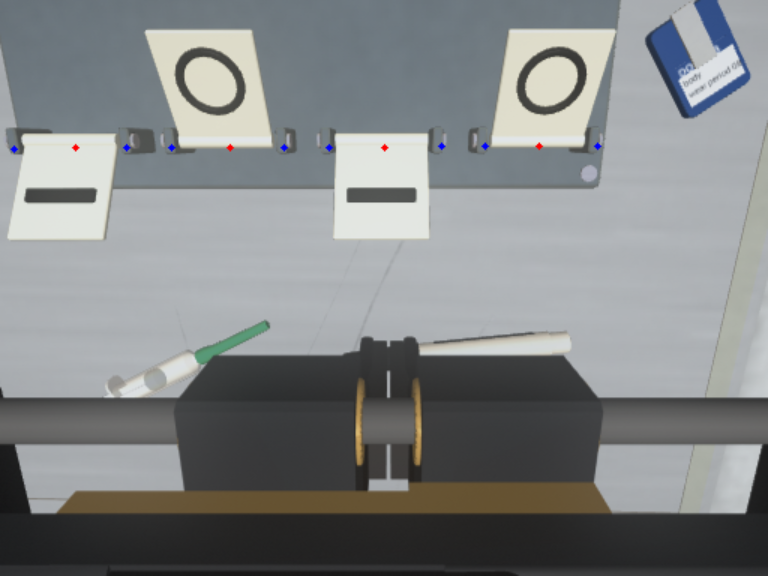

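>>> {"fn": "arm_command", "kwargs": {"targets": [[255, 40, 0, -3, 0, 0, 0], [255, 74, 0, -4, 0, 0, 0], [255, 74, 0, -4, 0, 0, 0], [255, 74, 0, -4, 0, 0, 0]]}}

```text
time: 1.85
ee_pos: [0.4634, -0.1837, 0.0492]
eef_rot: [0.493, 0.507, -0.493, 0.507]
ft_force: [0.7, -0.6, -0.1]
width: 0.0001
```

>>> {"fn": "arm_command", "kwargs": {"targets": [[255, 0, 10, 0, 0, 0, 0], [255, 0, 20, 0, 0, 0, 0], [255, 0, 30, 0, 0, 0, 0], [255, 0, 38, 0, 0, 0, 0], [255, 0, 46, 0, 0, 0, 0], [255, 0, 54, 0, 0, 0, 0], [255, 0, 62, 0, 0, 0, 0], [255, 0, 70, 0, 0, 0, 0], [255, 0, 80, 0, 0, 0, 0], [255, 0, 80, 0, 0, 0, 0]]}}

```text
time: 2.85
ee_pos: [0.5449, -0.1803, 0.0486]
eef_rot: [0.493, 0.507, -0.492, 0.508]
ft_force: [0.4, -0.5, -0.6]
width: 0.0003
```

```bash
python3 w.py pics/w2.png
```

```text
2.85 [ 0.5448514  -0.18034796  0.04860511] 0.00032799913700898374
[[ 0.001  1.     0.03 ]
 [ 0.     0.03  -1.   ]
 [-1.     0.001 -0.   ]]
```

View pics/w2.png

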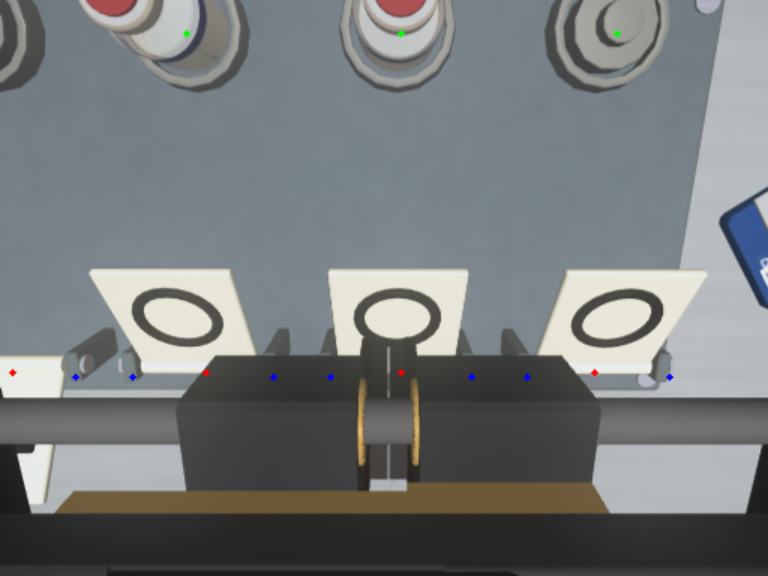

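>>> {"fn": "arm_command", "kwargs": {"targets": [[255, -5, -15, 0, 0, 0, 0], [255, -50, -15, 0, 0, 0, 0], [255, -90, 0, 10, 0, 0, 0], [255, -90, 40, 50, 0, 0, 0], [255, -90, 67, 80, 0, 0, 0], [255, -90, 67, 80, 0, 0, 0], [255, -90, 67, 80, 0, 0, 0]]}}

```text
time: 3.6
ee_pos: [0.6125, -0.2591, 0.1374]
eef_rot: [0.493, 0.508, -0.493, 0.507]
ft_force: [-0.0, 0.5, -0.0]
width: 0.0006
```

```bash
python3 w.py pics/w3.png
python3 - <<'E'
from bench import *
import cv2
a=camera('scene')[60:260,200:400,::-1];cv2.imwrite('pics/s3.png',cv2.resize(a,None,fx=3,fy=3))
E
```

```text
3.6 [ 0.61245262 -0.25905787  0.13743324] 0.0006420690641838342
[[-0.002  1.     0.029]
 [ 0.001  0.029 -1.   ]
 [-1.    -0.001 -0.001]]
```

View pics/w3.png

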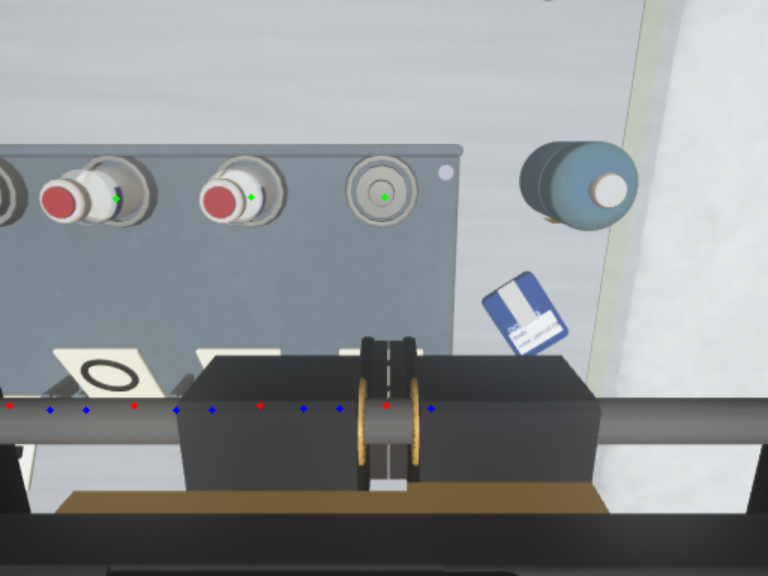

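View pics/s3.png

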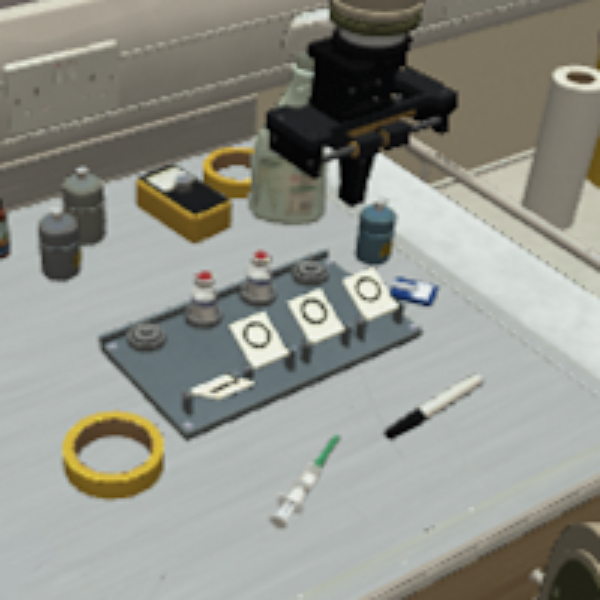

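>>> {"fn": "arm_command", "kwargs": {"targets": [[255, 45, 4, 0, 0, 0, 0], [255, 88, 4, 0, 0, 0, 0], [255, 88, 4, 0, 0, 0, 0], [255, 88, 4, 0, 0, 0, 0]]}}

```text
time: 4.1
ee_pos: [0.6166, -0.2578, 0.0517]
eef_rot: [0.492, 0.508, -0.492, 0.507]
ft_force: [0.4, 0.1, 1.0]
width: 0.0005
```

>>> {"fn": "arm_command", "kwargs": {"targets": [[255, 2, -10, 0, 0, 0, 0], [255, 2, -20, 0, 0, 0, 0], [255, 2, -30, 0, 0, 0, 0], [255, 2, -38, 0, 0, 0, 0], [255, 2, -46, 0, 0, 0, 0], [255, 2, -54, 0, 0, 0, 0], [255, 2, -62, 0, 0, 0, 0], [255, 2, -70, 0, 0, 0, 0], [255, 2, -80, 0, 0, 0, 0], [255, 2, -80, 0, 0, 0, 0]]}}

```text
time: 5.1
ee_pos: [0.5356, -0.2614, 0.0486]
eef_rot: [0.492, 0.507, -0.493, 0.507]
ft_force: [-0.0, -0.0, -0.1]
width: 0.0004
```

>>> {"fn": "arm_command", "kwargs": {"targets": [[255, -5, 12, 0, 0, 0, 0], [255, -50, 12, 0, 0, 0, 0], [255, -100, 12, 0, 0, 0, 0], [255, -140, 0, 0, 0, 0, 0], [255, -140, -40, 0, 0, 0, 0], [255, -140, -80, 0, 0, 0, 0], [255, -140, -80, 0, 0, 0, 0], [255, -140, -80, 0, 0, 0, 0]]}}

```text
time: 5.9
ee_pos: [0.4567, -0.2636, 0.1891]
eef_rot: [0.493, 0.507, -0.493, 0.508]
ft_force: [0.7, 0.4, -0.2]
width: 0.0003
```

```bash
python3 w.py pics/w4.png
python3 - <<'E'
from bench import *
import cv2
a=camera('scene')[60:260,200:400,::-1];cv2.imwrite('pics/s4.png',cv2.resize(a,None,fx=3,fy=3))
E
```

```text
5.9 [ 0.45665139 -0.26361871  0.18905956] 0.00031594975827143896
[[ 0.001  1.     0.029]
 [-0.001  0.029 -1.   ]
 [-1.     0.001  0.001]]
```

View pics/w4.png

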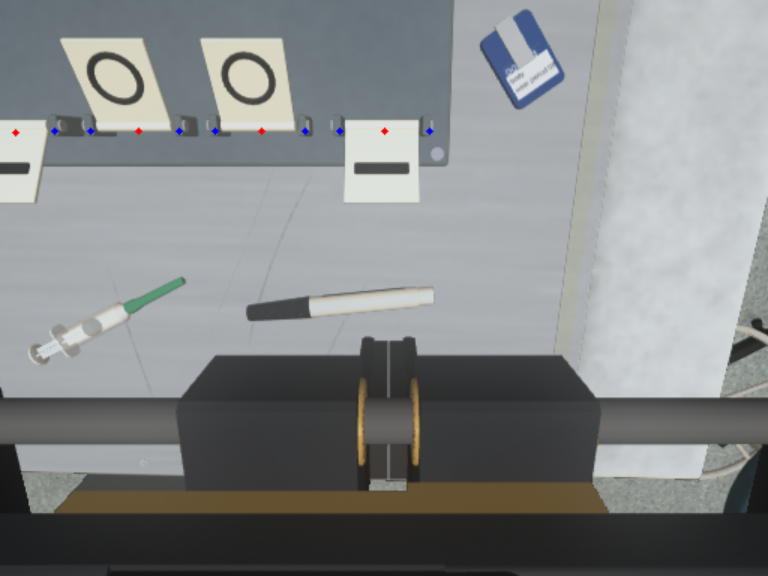

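View pics/s4.png

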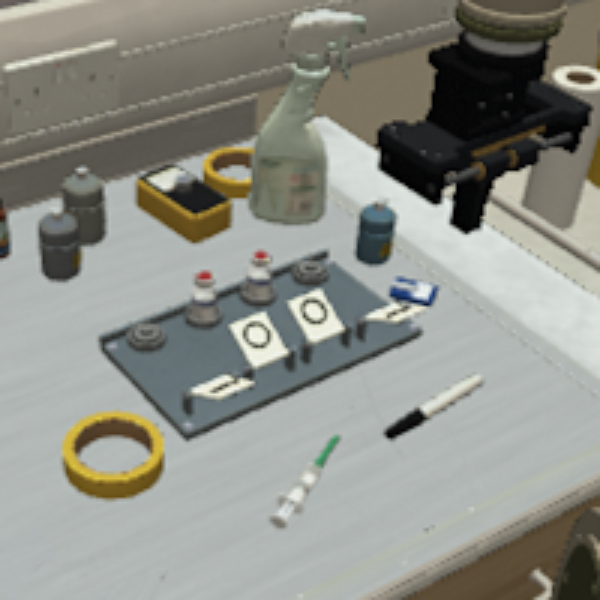

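The scene picture shows tags 1 and 4 with the bar up and tags 2 and 3 with the ring up. That matches the wells: plug, vial, vial, plug. Nothing else has moved and the arm is clear, so I'm handing in.

```bash
python3 -c "
from bench import *
print(read_state()['joint_vel'].round(3)); print(close_job())"
```

```text
[-0.006  0.014 -0.002 -0.007 -0.001  0.001  0.   ]
the job is handed in; nothing more can be done
None
```

I pushed over the two wrong tags and handed the job in at about 6 s. Tag 3 (vial in its well) went to the rear, so its ring is now up. Tag 4 (plug in its well) went to the front, so its bar is now up. Tags 1 and 2 were already right and I left them alone.

- **Last pictures:** from left to right the tags show bar, ring, ring and bar over plug, vial, vial and plug. The vials and plugs are upright in their wells, the surrounding things look unmoved, and the arm is clear of everything. I judged the tags' rest positions by eye, without measuring their angles.
- **Force:** every reading I got, taken at the end of each move, was about 1 N or less.
- **Disagreement:** the base plate's corners in the pictures did not match the stated plate outline, by about 10 mm front to back. I located the rack from the wells and hinge cheeks instead. The wrist view agreed with that fit to about 3 mm, and I allowed for the difference in the pushes.

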